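# Hold a painting panel in the spring glue press

## Robot

A 6-joint arm with a two-finger parallel gripper is mounted at the origin on the work surface. World frame = base frame: x ahead of the robot, y to its left, z up, the work surface at z = 0. Lengths are in m, angles in rad, forces in N, time in s.
With the tool pointing down it reaches from about 0.325 to 1 m from the base axis. Payload 5.1 kg.
Tool frame: the origin (TCP) lies at the very end of the fingers, on their centre line; the grasp point (between the pads) lies 19 mm behind it (tcp_to_grasp is the distance from the TCP to the grasp point, in m); x points along the fingers, z is the direction in which the jaws open and shut, and the axes are right-handed (so a half turn about x gives the same grasp; the last joint's range is limited). The gripper opens to 85 mm and grips with 20 to 120 N. Pads are 22 mm wide; open, the fingers measure 114 mm over their backs; the gripper's body (76 mm by 85 mm) begins 54 mm behind the grasp point. The pads swing forward as they close: fully open they stand 13 mm farther back than shut.
Start: joints at [-1.395, 0.124, 1.65, -0, 1.367, -0.083], TCP at [0.166, -0.628, 0.231] pointing down, gripper open.
Joint ranges: [-2.61, 2.61], [-1.02, 2.33], [0.03, 2.71], [-1.35, 4.49], [0.32, 2.68], [-2.91, 2.91]. Speed limits (rad/s): [2.57, 2.57, 3.14, 3.14, 3.14, 3.14].

## Interface

Orientations are given as a unit quaternion [w, x, y, z].
In Python, from bench import * gives the robot as it stands.
- The arm moves only by the shell command python3 -m jog 'ROWS'. ROWS is JSON, a list of rows, each a list of 5 numbers: the opening, from 0 (shut) to 1 (fully open), then the shift along the tool's x, y, z in m, then the turn about the tool's x in rad. A call has 1 to 8 rows; each row is the pose to reach, as a shift and turn from the pose commanded when the call began, along the tool's axes at that moment; what a row does not reach only later rows make up. A row lasts 1/12 s, in which the tool goes at most 41.7 mm and 7.16 degrees, less where a joint would pass 70% of its speed; a pose out of reach is approached as far as the arm can. A call with a gripper value outside its range is refused whole. The fingers move at their own pace and stop on an object; the grip force is fixed at half the most. Time passes only in rows, so rows that repeat a pose let the fingers close. It gives the time, the measured TCP pose, the force and the opening at its end, in the units of the state.
- sense(): the state, without advancing time (a new reading comes with each control period).
- get_image(name): name is "side" or "top"; returns the picture (384x512x3 uint8, red, green, blue); there is no depth.
- get_calibration(name): a dict with "fx", "fy", "cx", "cy" (pixels), "k1" (the pictures are not rectified: a ray, as slopes to the right and down, at radius r is drawn at 1 + k1 r^2 times it, then the intrinsics apply), "rvec" (rotation vector, rad) and "tvec" (3), from world to camera coordinates, as OpenCV has them. Camera axes: x right, y down, z forward; pixel columns grow to the right and rows downward; lengths in m; the calibration is good to about 2 mm. A picture is of the moment at which its call begins. get_calibration takes no time and is no camera call.
- close_job(): hands the job in, once; it reports no verdict.
Trained networks look in the newest picture that a camera, given by its name, has taken for a name from the list of things; names that differ only in an ending like _2 or _b are one class to them, and where a whole thing is asked for, a point or a joint stands for the part that bears it (a point fixed in the world has none). Each returns a list of dicts, best first, with "p" (0 to 1); they miss things now and then, are a little off and sometimes report something else, mostly with a low value. They report only what shows in the picture. A call takes as long as a camera call. They do not tell look-alikes from the thing itself.
- cut_out(target, camera): "region" (384x512 bool, what is visible of it) and "position" ([column, row] in pixels, amid what is visible of it).
The state is a dict: "clock": time; "joint_positions": joint angles; "qvel": joint speeds; "joint_torque": joint torques, N m; "eef_pos": TCP position; "ee_rot": TCP orientation; "ft_force": force on the tool from outside, world axes, zero at the start; "ft_torque": the same for the moment, N m; "gripper_width": opening from 0.0 (shut) to 1.0 (fully open).
Only numpy, scipy, OpenCV 4.12 (cv2) and the standard library are available. Lean on these libraries where they do the work, as an engineer would, in place of code of your own. Each camera call takes 0.05 s, during which the arm holds its last target.

## Task

From the open loading end, slide the long white painting panel in under the arm of the glue press, to lie flat on the bed between the guides and right up to the back stop, while the plunger is still up. Then push the press's knob straight down until its sprung foot bears on the panel and has sunk about half-way (10 mm) into its sleeve, never all the way in, and finish while still holding the knob down there. Leave the other things on the table where they are.

Things in the scene. Friction and masses are not known exactly. Their poses are not given: they have to be found in the camera images.
- press: Fixed glue press: wooden base board 270 x 130 x 18 mm, origin at the centre of its underside on the table, x from the open loading end to the column, z up. A steel column (x +94 to +130 mm, 154 mm high) carries an arm 36 mm wide, 129 to 154 mm above the table, reaching back to x = +24 mm over the bed; it guides an upright plunger at x = +42 mm, y = 0.
- bed (a point): Where the panel's centre lies when seated (press x = -20 mm, 49 mm above the table), axes as the press; panel's long axis along x. The bed is 160 x 46 mm (press x -100 to +60 mm), top 40 mm above the table, open above at the loading end. Guides 65 mm apart, tops 50 mm above the table, at press x -20 to +60 mm, flared ends back to x -40 mm.
- stop (a point): Middle of the back stop's face at the far end of the bed (press x = +60 mm), 50 mm above the table; the panel's far end goes against it. The stop's top is 60 mm above the table.
- panel_center (a point): Centre (half-way up) of the loose painting panel on the table: flat wooden slab 160 mm long (its x), 60 mm wide (its y), 18 mm thick (its z), white face up, about 100 g. It may go in either way round; grip it across its 60 mm width, about 30 mm off centre towards the loading end, to stay clear of the press's arm.
- knob_top (a point): Centre of the flat top of the wooden palm knob (42 mm across) on the spring plunger, 221 mm above the table at rest; it goes straight down with the plunger.
- foot_pad (a point): Centre of the underside of the sprung foot, a rubber disc 30 mm across at the plunger's lower end; 78 mm above the table at rest, 20 mm above a seated panel's face (58 mm above the table).
- plunger (a joint): How far the plunger is pushed down, in m: 0 at rest (up), up to 0.045. A return spring (about 4 N at the start of the stroke, 100 N/m) lifts it when let go.
- foot (a joint): How far the sprung foot is pushed up into the plunger's sleeve, in m: 0 at rest, 0.020 fully in. 800 N/m: half-way in (0.010) it presses the panel with about 8 N. With the panel seated, foot = plunger - 0.020, so half-way in is a plunger value of 0.030, with about 15 N on the knob.
- jar_a: bystander: paint jar, 48 mm wide, 60 mm high; origin at its underside
- jar_b: bystander: paint jar, 48 mm wide, 60 mm high; origin at its underside
- tape: bystander: roll of paper tape lying flat, 90 mm across, 24 mm high; origin at its underside
- brush: bystander: paint brush lying down, 220 mm long
- knife: bystander: palette knife lying down, 210 mm long
- brushpot: bystander: white pot with brushes, 76 mm wide, 200 mm high with the brushes; origin at its underside
- minicanvas: bystander: another, squarer white panel, 90 x 120 x 18 mm, not the one to be pressed; origin at its underside
- varnish: bystander: amber bottle, 56 mm wide, 130 mm high; origin at its underside
Things that resemble listed ones, but are neither listed nor needed, are in the scene too. What is shaped like the part that bears panel_center but purple or turquoise is not meant.

How it is judged:
By the outcome, as a careful person would: the job done as asked, in the order asked, and still so for the second after the job is handed in, while the arm keeps its last pose, push and grip.
It also fails if it takes over 56 s, if anything falls off the work surface, if the arm or the gripper's body presses on something with over 40 N, if the wrist force passes 120 N, or if a joint passes its speed limit or range.

## Working session

There is one attempt and no reset: what is moved stays moved. The work goes in short steps, Python scripts to look and compute and a shell command to move; the robot and the scene stay as the last step left them, time stands still between calls to the robot, and variables do not carry over. Pictures are saved under pics/ and viewed, and the job is handed in when it is done.

```bash
mkdir -p pics; ls
python3 - <<'E'
from bench import *
import cv2
s=sense(); print({k:(v if not hasattr(v,'round') else v) for k,v in s.items()})
for c in ("side","top"):
    im=get_image(c); cv2.imwrite(f"pics/{c}0.png",cv2.resize(im[:,:,::-1],(800,600),interpolation=cv2.INTER_CUBIC)); print(c,get_calibration(c))
    cv2.imwrite(f"pics/{c}0raw.png",im[:,:,::-1])
E
```

```text
pics
{'clock': 0.0, 'joint_positions': array([-1.39455820e+00,  1.24507383e-01,  1.65167662e+00, -1.97100583e-05,
        1.36747426e+00, -8.26553955e-02]), 'qvel': array([ 0.00034114, -0.0013375 , -0.00038627, -0.00049986, -0.00126621,
       -0.00227901]), 'joint_torque': array([-2.11998151e-03, -4.23617291e+01, -3.65453160e+01, -2.47766166e-04,
        7.02304824e-03,  5.55614733e-06]), 'eef_pos': array([ 0.16623264, -0.62775789,  0.23004998]), 'ee_rot': array([ 0.55981549,  0.43175924,  0.56090466, -0.43078597]), 'ft_force': array([-0.25275111,  0.17360073,  0.68786786]), 'ft_torque': array([ 0.02612289, -0.01404863, -0.00489015]), 'gripper_width': 1.000257508116749}
side {'fx': 453.7343424403048, 'fy': 453.7343424403048, 'cx': 246.85671764790544, 'cy': 189.35255642456704, 'k1': -0.015281866598442464, 'rvec': array([ 0.54596193, -2.49157694,  1.41743552]), 'tvec': array([0.4970355 , 0.25809077, 1.38270424])}
top {'fx': 488.3479154585303, 'fy': 488.3479154585303, 'cx': 256.14051720669806, 'cy': 191.65326848197546, 'k1': -0.12860124236880874, 'rvec': array([ 2.17281558, -2.18853121,  0.10336477]), 'tvec': array([-9.79521806e-04,  5.70863927e-01,  1.85466749e+00])}
```

View pics/side0.png

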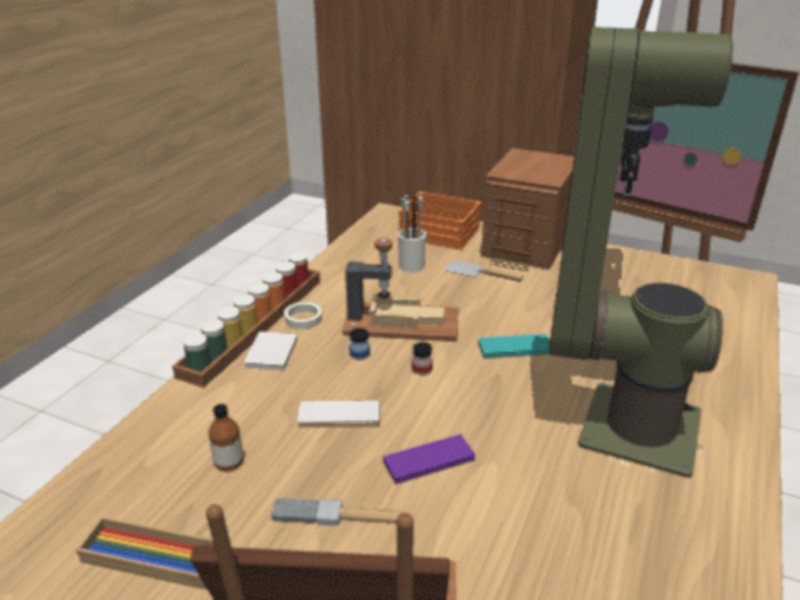

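View pics/top0.png

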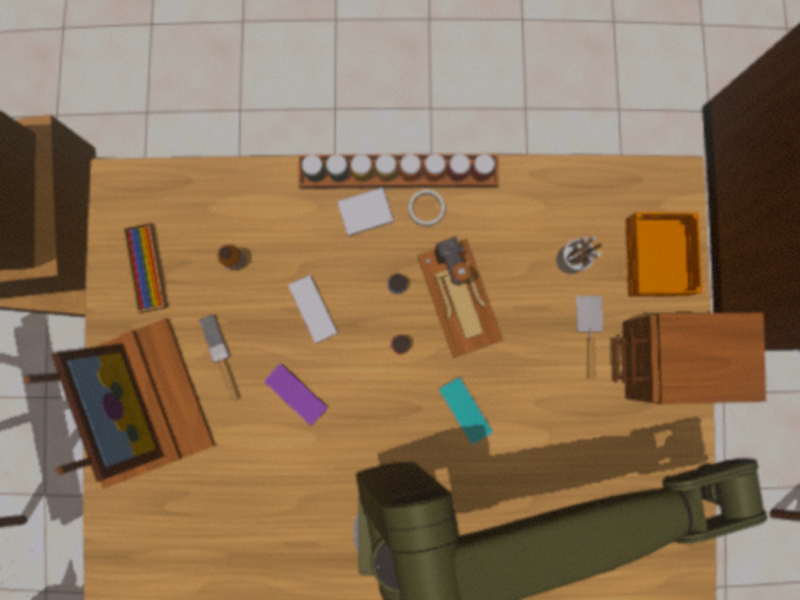

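The top view (800x600) shows what could be taken for the panel: a long white slab at (312,309), a squarer white one at (365,210), a purple slab at (296,394) and a turquoise one at (465,409). The long white one at (312,309) fits the description. The press is at (460,297), with its column at the top, so the loading end faces the robot. The jars at (398,283) and (401,344) stand between the panel and the press.

```bash
cat > h.py <<'E'
import numpy as np, cv2
from bench import *
def cal(c):
    k=get_calibration(c); R,_=cv2.Rodrigues(np.array(k['rvec'])); return k,R,np.array(k['tvec'])
def proj(P,c):
    k,R,t=cal(c); p=np.atleast_2d(P)@R.T+t; s=p[:,:2]/p[:,2:]; r2=(s**2).sum(1,keepdims=True)
    s=s*(1+k['k1']*r2); return s*[k['fx'],k['fy']]+[k['cx'],k['cy']]
def ray(uv,c):
    k,R,t=cal(c); d=(np.atleast_2d(uv).astype(float)-[k['cx'],k['cy']])/[k['fx'],k['fy']]; s=d.copy()
    for _ in range(20): s=d/(1+k['k1']*(s**2).sum(1,keepdims=True))
    v=np.c_[s,np.ones(len(s))]@R; return -R.T@t, v
def atz(uv,z,c):
    o,v=ray(uv,c); return o+v*((z-o[2])/v[:,2:])
def tri(us,ut):
    A=[];b=[]
    for uv,c in((us,'side'),(ut,'top')):
        o,v=ray(uv,c); v=v[0]/np.linalg.norm(v[0]); M=np.eye(3)-np.outer(v,v); A.append(M); b.append(M@o)
    return np.linalg.lstsq(np.vstack(A),np.hstack(b),rcond=None)[0]
E
python3 - <<'E'
from h import *
out={}
for c in("top","side"):
    get_image(c)
    for n in("panel_center","press","knob_top","foot_pad","jar_a","minicanvas"):
        for i,d in enumerate(cut_out(n,c)[:3]):
            m=d['region']; out[f"{c}_{n}_{i}"]=m
            print(c,n,round(d['p'],2),np.round(d['position'],1),m.sum(),np.round(atz(d['position'],0.018,c)[0],3))
np.savez('masks.npz',**out)
t=cv2.imread('pics/top0raw.png'); s=cv2.imread('pics/side0raw.png')
a=cv2.resize(t[140:240,170:330],(800,500),interpolation=cv2.INTER_CUBIC); cv2.imwrite('pics/topcrop.png',a)
a=cv2.resize(s[140:285,175:320],(600,600),interpolation=cv2.INTER_CUBIC); cv2.imwrite('pics/sidecrop.png',a)
E
```

```text
top panel_center 0.93 [188.4 251.8] 704 [0.342 0.256 0.018]
top panel_center 0.7 [295.1 264.3] 676 [ 0.291 -0.152  0.018]
top panel_center 0.65 [201.8 200.6] 669 [0.538 0.205 0.018]
top press 0.7 [296.2 189.8] 2405 [ 0.578 -0.16   0.018]
top jar_a 0.47 [252.5 181. ] 110 [0.613 0.009 0.018]
top jar_a 0.43 [258.7 219. ] 126 [ 0.466 -0.014  0.018]
top minicanvas 0.96 [233.2 136.1] 770 [0.79  0.083 0.018]
side panel_center 0.97 [274.3 292.2] 1111 [0.34  0.262 0.018]
side panel_center 0.95 [216.4 261.3] 774 [0.555 0.21  0.018]
side panel_center 0.72 [329.5 223.2] 597 [ 0.293 -0.136  0.018]
side press 0.67 [249.  202.6] 2327 [ 0.606 -0.143  0.018]
side knob_top 0.71 [246.1 163.1] 195 [ 0.754 -0.432  0.018]
side knob_top 0.27 [303.4 171.7] 278 [ 0.499 -0.459  0.018]
side foot_pad 0.67 [247.6 201.2] 2326 [ 0.615 -0.15   0.018]
side foot_pad 0.23 [266.3 229.8] 241 [ 0.479 -0.009  0.018]
side jar_a 0.55 [229.5 223.3] 226 [0.612 0.008 0.018]
side jar_a 0.49 [267.9 230. ] 276 [ 0.474 -0.01   0.018]
side minicanvas 0.9 [174.5 224.8] 614 [0.783 0.096 0.018]
```

View pics/topcrop.png

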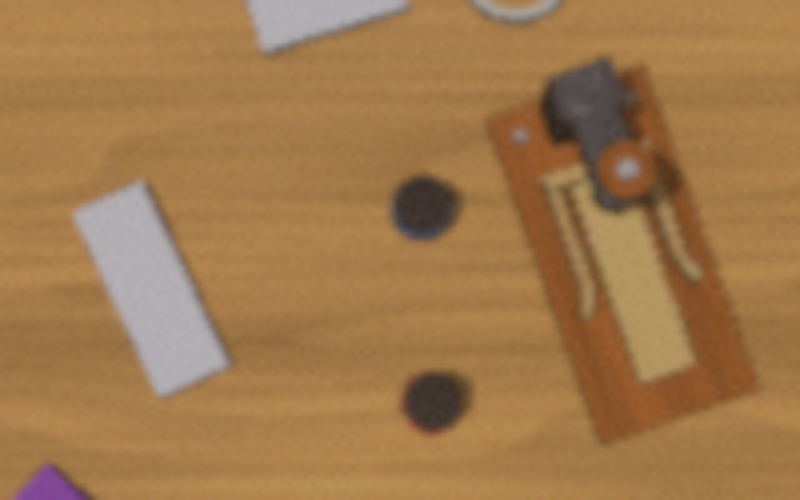

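View pics/sidecrop.png

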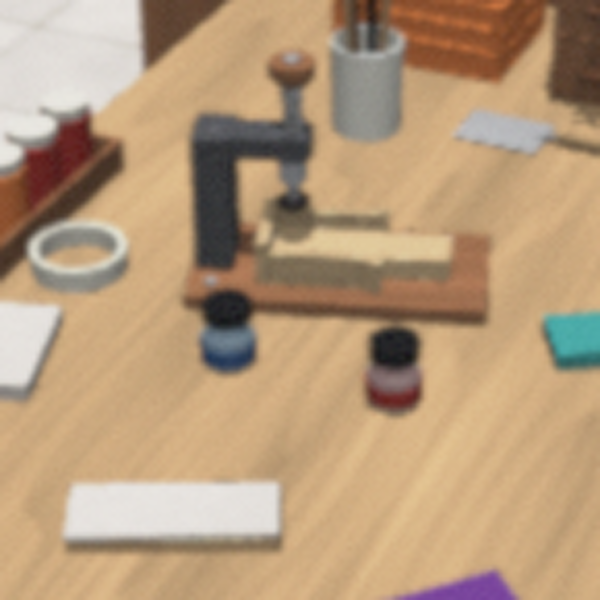

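The crop confirms it: a plain white slab, about 2.7:1, at raw top pixel (201,200). In the side crop the press's plunger is up and the bed is empty. Next I'll fit the poses.

```bash
cat > fit.py <<'E'
from h import *
from scipy.optimize import least_squares
def T(p,P): 
    c,s=np.cos(p[2]),np.sin(p[2]); P=np.array(P,float); return np.c_[p[0]+c*P[:,0]-s*P[:,1],p[1]+s*P[:,0]+c*P[:,1],P[:,2]]
tc=lambda a:(np.array(a,float)+0.5)/5-0.5+[170,140]
sc=lambda a:(np.array(a,float)+0.5)*145/600-0.5+[175,140]
# press
Pt=[[.135,.065,.018],[.135,-.065,.018],[-.135,-.065,.018],[-.135,.065,.018],[.042,0,.221],[-.1,.023,.04],[-.1,-.023,.04]]
It=tc([[490,118],[645,68],[757,387],[603,442],[627,168],[645,383],[694,362]])
Ps=[[-.135,-.065,.018],[-.135,.065,.018],[.135,.065,.018],[.042,0,.221],[-.1,.023,.04],[-.1,-.023,.04]]
Is=sc([[487,235],[486,314],[186,298],[291,57],[450,264],[452,236]])
def run(Pt,It,Ps,Is,x0):
  for nm,ft,fs in(("both",1,1),("top",1,0),("side",0,1)):
    f=lambda p:np.r_[ft*(proj(T(p,Pt),'top')-It).ravel(),fs*(proj(T(p,Ps),'side')-Is).ravel()]
    r=least_squares(f,x0); print(nm,np.round(r.x,4),"deg",round(np.degrees(r.x[2]),2)); 
    if nm=="both": print(np.round(r.fun.reshape(-1,2),1).tolist())
run(Pt,It,Ps,Is,[.59,-.15,.3])
Q=[[.08,.03,.018],[.08,-.03,.018],[-.08,-.03,.018],[-.08,.03,.018]]
qt=tc([[72,213],[145,180],[230,365],[163,398]]); qs=sc([[67,543],[70,485],[278,483],[281,543]])
run(Q,qt,Q,qs,[.54,.2,.3])
E
python3 fit.py
```

```text
both [ 0.5773 -0.1519  0.3249] deg 18.61
[[-0.9, -0.6], [-0.4, -1.3], [0.5, 0.4], [-0.4, 0.4], [-0.0, -0.0], [-1.0, -0.1], [0.5, 0.1], [1.2, -0.4], [0.6, -0.8], [-0.9, -0.9], [0.3, 0.7], [0.2, -0.5], [0.3, -0.3]]
top [ 0.5767 -0.1528  0.324 ] deg 18.56
side [ 0.5772 -0.1488  0.3339] deg 19.13
both [0.5508 0.2148 0.4453] deg 25.51
[[-0.5, 0.0], [-1.2, -0.1], [-0.4, 0.0], [-1.1, 0.2], [-0.6, -1.5], [0.6, 0.0], [0.9, -0.1], [0.1, -2.1]]
top [0.5509 0.2116 0.4433] deg 25.4
side [0.5494 0.219  0.4467] deg 25.59
```

```bash
cat > ov.py <<'E'
from h import *
from fit import T
def overlay(c,raw,objs,box,name,S):
    im=cv2.imread(raw) if isinstance(raw,str) else raw
    x0,y0,x1,y1=box; a=cv2.resize(im[y0:y1,x0:x1],None,fx=S,fy=S,interpolation=cv2.INTER_CUBIC)
    for p,P,col in objs:
        uv=(proj(T(p,P),c)-[x0,y0]+.5)*S-.5
        cv2.polylines(a,[np.round(uv*8).astype(np.int32)],True,col,1,cv2.LINE_AA,3)
    cv2.imwrite(name,a)
box=lambda x0,x1,y0,y1,z:[[x0,y0,z],[x1,y0,z],[x1,y1,z],[x0,y1,z]]
def press(p): return [(p,box(-.135,.135,-.065,.065,.018),(0,255,0)),(p,box(-.1,.06,-.023,.023,.04),(255,0,0)),(p,box(.024,.13,-.018,.018,.154),(0,0,255)),
  (p,[[.042+.021*np.cos(a),.021*np.sin(a),.221] for a in np.linspace(0,6.28,24)],(255,0,255)),(p,box(-.02,.06,-.0325,.0325,.05),(0,255,255))]
def panel(p,z=.018): return [(p,box(-.08,.08,-.03,.03,z),(0,255,0)),(p,box(-.08,.08,-.03,.03,z-.018),(0,0,255))]
E
python3 - <<'E'
from ov import *
im=cv2.imread('pics/top0raw.png')
h=cv2.cvtColor(im,cv2.COLOR_BGR2HSV); 
sub=np.zeros(im.shape[:2]); 
# soft whiteness: saturation
b=im[:,:,0].astype(float); reg=(slice(165,230),slice(175,225))
bb=b[reg]; print(np.percentile(bb,[2,50,98]))
lo,hi=np.median(bb[:10]),np.percentile(bb,97); w=np.clip((bb-lo-25)/(hi-lo-25),0,1)
m=cv2.moments(w.astype(np.float32)); cx=m['m10']/m['m00']+175; cy=m['m01']/m['m00']+165
th=.5*np.arctan2(2*m['mu11'],m['mu20']-m['mu02'])
print(cx,cy,atz([cx,cy],.018,'top'),m['m00'])
d=20*np.array([np.cos(th),np.sin(th)]); q=atz([[cx,cy]+d,[cx,cy]-d],.018,'top'); v=q[0]-q[1]; print('yaw',np.degrees(np.arctan2(v[1],v[0])))
pp=[.5773,-.1519,.3249]; pa=[.5505,.2135,.445]
overlay('top','pics/top0raw.png',press(pp),(262,145,330,235),'pics/ovt.png',8)
overlay('side','pics/side0raw.png',press(pp),(210,145,300,225),'pics/ovs.png',8)
overlay('side','pics/side0raw.png',panel(pa),(180,245,255,285),'pics/ovs2.png',8)
E
```

```text
both [ 0.5773 -0.1519  0.3249] deg 18.61
[[-0.9, -0.6], [-0.4, -1.3], [0.5, 0.4], [-0.4, 0.4], [-0.0, -0.0], [-1.0, -0.1], [0.5, 0.1], [1.2, -0.4], [0.6, -0.8], [-0.9, -0.9], [0.3, 0.7], [0.2, -0.5], [0.3, -0.3]]
top [ 0.5767 -0.1528  0.324 ] deg 18.56
side [ 0.5772 -0.1488  0.3339] deg 19.13
both [0.5508 0.2148 0.4453] deg 25.51
[[-0.5, 0.0], [-1.2, -0.1], [-0.4, 0.0], [-1.1, 0.2], [-0.6, -1.5], [0.6, 0.0], [0.9, -0.1], [0.1, -2.1]]
top [0.5509 0.2116 0.4433] deg 25.4
side [0.5494 0.219  0.4467] deg 25.59
[ 66.  75. 179.]
199.5068235966679 197.43396822183303 [[0.55053191 0.21374836 0.018     ]] 592.612501998432
yaw -154.54416988693924
```

View pics/ovt.png

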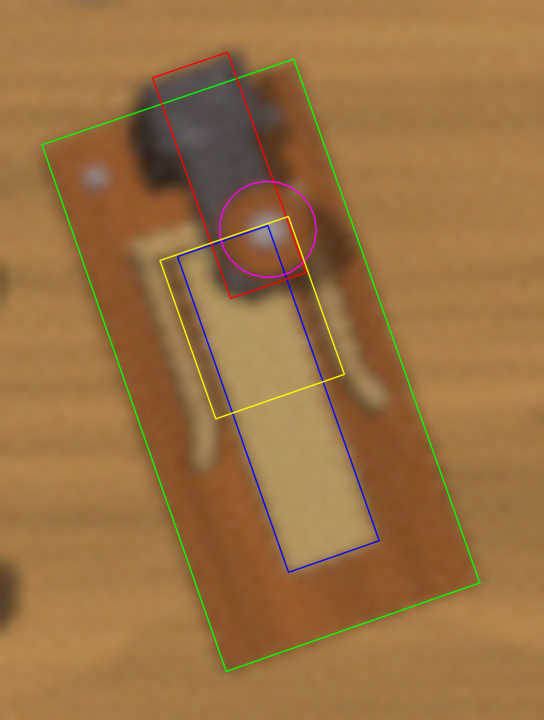

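View pics/ovs.png

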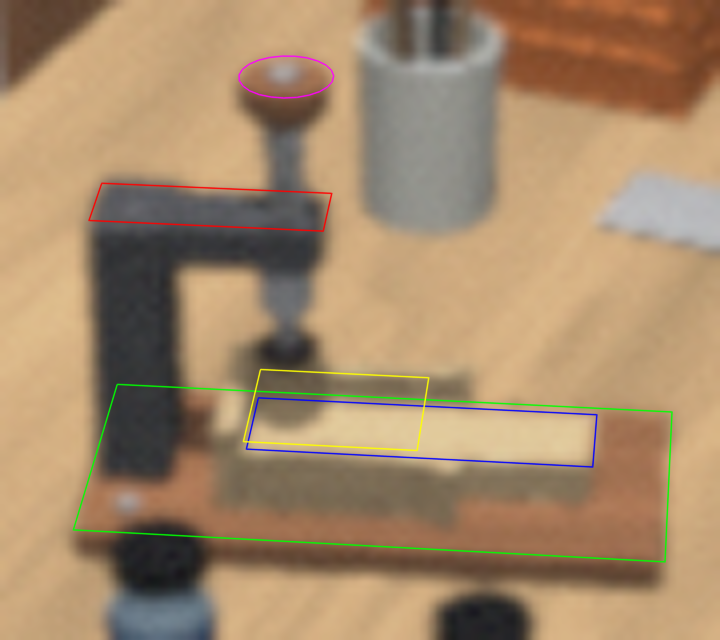

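View pics/ovs2.png

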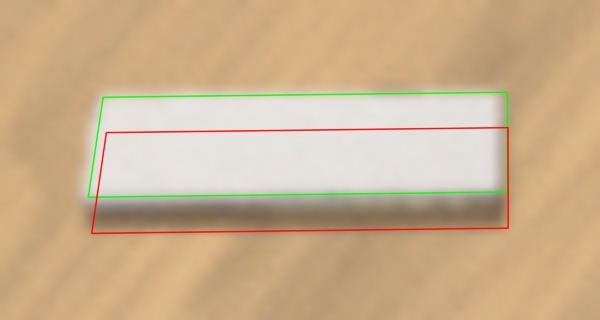

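The poses fit in both views within about 2 mm: panel centre (0.5505, 0.2137), yaw 25.5°; press (0.577, -0.152), yaw 18.6°. Next I'll work out the moves.

```bash
cat > mv.py <<'E'
from h import *
from scipy.spatial.transform import Rotation as Ro
PR=[.5773,-.1519,.3249]; PA=[.5505,.2137,.445]
def pt(p,x,y=0):
    c,s=np.cos(p[2]),np.sin(p[2]); return np.array([p[0]+c*x-s*y,p[1]+s*x+c*y])
def go(target,yaw=None):
    s=sense(); q=s['ee_rot']; R=Ro.from_quat([q[1],q[2],q[3],q[0]]).as_matrix()
    print('t',round(s['clock'],2),'tcp',np.round(s['eef_pos'],4),'F',np.round(s['ft_force'],1),'w',round(s['gripper_width'],3))
    print('tool x',np.round(R[:,0],3),'z yaw',np.round(np.degrees(np.arctan2(R[1,2],R[0,2])),2))
    print('shift',np.round(R.T@(np.array(target)-s['eef_pos']),4))
    if yaw is not None:
        zd=R.T@np.array([-np.sin(yaw),np.cos(yaw),0]); a=np.arctan2(-zd[1],zd[2]); a=(a+np.pi/2)%np.pi-np.pi/2; print('turn',round(a,4))
E
python3 - <<'E'
from mv import *
print(pt(PA,-.03)); go([*pt(PA,-.03),.2],PA[2])
E
```

```text
[0.52342168 0.20078626]
t 0.8 tcp [ 0.1663 -0.6284  0.2314] F [-0.1  0.9  0.4] w 0.997
tool x [-0. -0. -1.] z yaw -75.17
shift [ 0.0313  0.5574 -0.7102]
turn -0.1862
```

```bash
python3 -m jog '[[1,0,0.02,-0.025,-0.02],[1,0,0.044,-0.056,-0.04],[1,0,0.068,-0.087,-0.06],[1,0,0.092,-0.118,-0.08],[1,0,0.117,-0.149,-0.1],[1,0,0.142,-0.18,-0.12],[1,0,0.166,-0.211,-0.15],[1,0,0.19,-0.242,-0.186]]'
```

```text
clock: 1.47
eef_pos: [0.2884, -0.3441, 0.2314]
ee_rot: [0.598, 0.377, 0.598, -0.377]
ft_force: [0.8, 0.0, 0.1]
gripper_width: 0.999
```

```bash
python3 -c "
from mv import *
go([*pt(PA,-.03),.2],PA[2])"
```

```text
t 1.47 tcp [ 0.2884 -0.3441  0.2314] F [0.8 0.  0.1] w 0.999
tool x [ 0.001 -0.    -1.   ] z yaw -64.46
shift [ 0.0313  0.447  -0.3903]
turn 0.0007
```

```bash
python3 -m jog '[[1,0,0.03,-0.026,0],[1,0,0.06,-0.052,0],[1,0,0.09,-0.078,0],[1,0,0.12,-0.104,0],[1,0,0.15,-0.13,0],[1,0,0.18,-0.156,0],[1,0,0.21,-0.182,0],[1,0,0.24,-0.208,0]]'; python3 -m jog '[[1,0,0.03,-0.026,0],[1,0,0.06,-0.052,0],[1,0,0.09,-0.078,0],[1,0,0.12,-0.104,0],[1,0,0.15,-0.13,0],[1,0,0.18,-0.156,0],[1,0,0.207,-0.182,0],[1,0,0.207,-0.182,0]]'; python3 -c "
from mv import *
go([*pt(PA,-.03),.1],PA[2])
for c in('top','side'):
    im=get_image(c)[:,:,::-1]; cv2.imwrite(f'pics/{c}1raw.png',im)
t=cv2.imread('pics/top1raw.png')[150:250,150:283]; s=cv2.imread('pics/side1raw.png')[180:290,170:290]
cv2.imwrite('pics/c1.png',np.hstack([cv2.resize(t,(400,300)),cv2.resize(s,(400,300))]))
"
```

```text
clock: 2.13
eef_pos: [0.4156, -0.0528, 0.2318]
ee_rot: [0.599, 0.378, 0.597, -0.377]
ft_force: [0.6, -0.5, 0.5]
gripper_width: 0.994
clock: 2.8
eef_pos: [0.5249, 0.2036, 0.2311]
ee_rot: [0.599, 0.377, 0.599, -0.375]
ft_force: [-1.4, -0.4, 0.1]
gripper_width: 1.001
t 2.8 tcp [0.5249 0.2036 0.2311] F [-1.4 -0.4  0.1] w 1.001
tool x [ 0.     0.002 -1.   ] z yaw -64.23
shift [ 0.1311 -0.0027  0.0022]
turn 0.0047
```

View pics/c1.png

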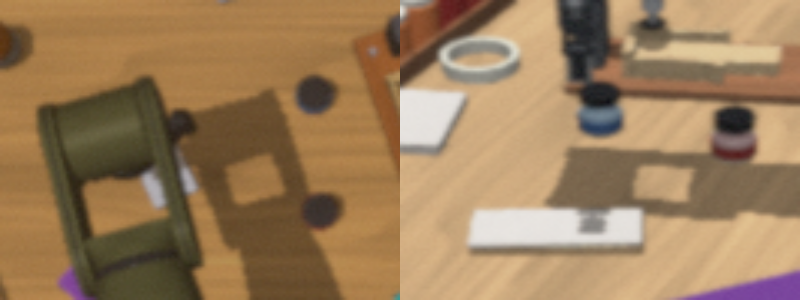

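The side crop shows the panel undisturbed at (555,228), with the jaw's shadow on it. Going down in two stages.

```bash
python3 -m jog '[[1,0.03,-0.002,0.002,0],[1,0.06,-0.002,0.002,0],[1,0.09,-0.002,0.002,0],[1,0.12,-0.002,0.002,0],[1,0.145,-0.002,0.002,0],[1,0.165,-0.002,0.002,0],[1,0.18,-0.002,0.002,0],[1,0.19,-0.002,0.002,0]]'; python3 -c "
from mv import *
go([*pt(PA,-.03),.003],PA[2])
im=get_image('side')[:,:,::-1]
cv2.imwrite('pics/c2.png',cv2.resize(im[180:290,170:290],(660,600)))
"
```

```text
clock: 3.57
eef_pos: [0.5214, 0.1941, 0.0394]
ee_rot: [0.597, 0.377, 0.598, -0.379]
ft_force: [0.3, 0.6, -0.9]
gripper_width: 0.997
t 3.57 tcp [0.5214 0.1941 0.0394] F [ 0.3  0.6 -0.9] w 0.997
tool x [-0.003 -0.001 -1.   ] z yaw -64.62
shift [ 0.0364  0.0048 -0.0051]
turn -0.002
```

View pics/c2.png

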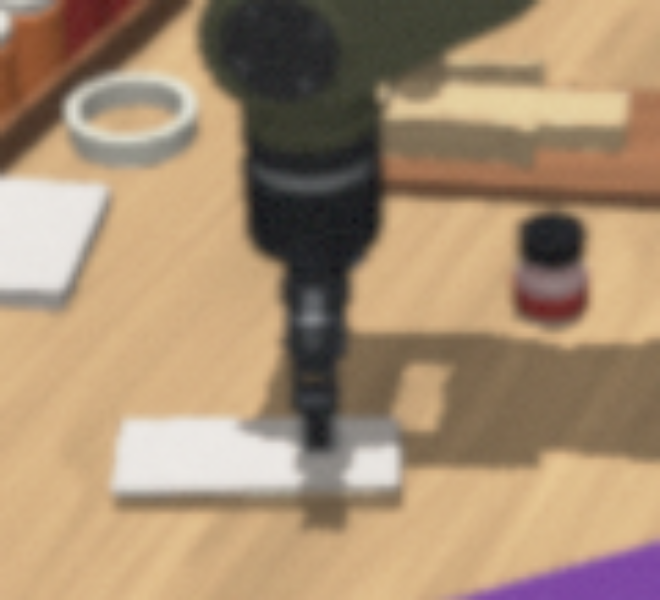

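```bash
for i in 1 2 3; do python3 -m jog '[[1,0,0,0,0],[1,0,0,0,0]]'|sed -n 1,3p; python3 -c "
from mv import *
go([*pt(PA,-.03),.003],PA[2])"; done
```

```text
clock: 3.78
eef_pos: [0.5235, 0.1956, 0.0425]
ee_rot: [0.598, 0.378, 0.597, -0.377]
t 3.78 tcp [0.5235 0.1956 0.0425] F [ 0.  -0.   0.3] w 1.003
tool x [ 0.002  0.    -1.   ] z yaw -64.56
shift [ 0.0395  0.0021 -0.0048]
turn -0.001
clock: 3.95
eef_pos: [0.5239, 0.1961, 0.043]
ee_rot: [0.599, 0.378, 0.597, -0.377]
t 3.95 tcp [0.5239 0.1961 0.043 ] F [ 0.4 -0.  -0.7] w 0.999
tool x [ 0.003  0.001 -1.   ] z yaw -64.52
shift [ 0.04    0.0015 -0.0045]
turn -0.0004
clock: 4.12
eef_pos: [0.5233, 0.1961, 0.0421]
ee_rot: [0.598, 0.378, 0.598, -0.377]
t 4.12 tcp [0.5233 0.1961 0.0421] F [-0.8  0.   0.6] w 0.999
tool x [ 0.001  0.    -1.   ] z yaw -64.5
shift [ 0.0391  0.0021 -0.0042]
turn -0.0
```

```bash
python3 -m jog '[[1,0.01,0.002,-0.0045,0],[1,0.02,0.002,-0.0045,0],[1,0.03,0.002,-0.0045,0],[1,0.036,0.002,-0.0045,0],[1,0.041,0.002,-0.0045,0],[1,0.041,0.002,-0.0045,0]]';  python3 -m jog '[[0.6,0,0,0,0],[0.6,0,0,0,0],[0.3,0,0,0,0],[0.3,0,0,0,0],[0.3,0,0,0,0],[0.3,0,0,0,0],[0.3,0,0,0,0],[0.3,0,0,0,0]]'; python3 -m jog '[[0.3,0,0,0,0],[0.3,0,0,0,0]]'
```

```text
clock: 4.62
eef_pos: [0.5213, 0.2005, -0.0018]
ee_rot: [0.597, 0.376, 0.599, -0.378]
ft_force: [-0.2, -0.7, -0.1]
gripper_width: 1.003
clock: 5.28
eef_pos: [0.5235, 0.2011, 0.0012]
ee_rot: [0.598, 0.378, 0.598, -0.377]
ft_force: [0.1, -0.5, 6.3]
gripper_width: 0.686
clock: 5.45
eef_pos: [0.5235, 0.2011, 0.0012]
ee_rot: [0.598, 0.378, 0.598, -0.377]
ft_force: [0.2, -1.1, 6.0]
gripper_width: 0.684
```

The jaws stopped at 0.685 of 85 mm, about 58 mm, so they are on the panel's 60 mm width. Lifting.

```bash
python3 -m jog '[[0.3,-0.004,0,0,0],[0.3,-0.015,0,0,0],[0.3,-0.03,0,0,0],[0.3,-0.05,0,0,0],[0.3,-0.07,0,0,0],[0.3,-0.09,0,0,0],[0.3,-0.105,0,0,0],[0.3,-0.11,0,0,0]]';  python3 -m jog '[[0.3,0,0,0,0],[0.3,0,0,0,0]]'; python3 -c "
from mv import *
im=get_image('side')[:,:,::-1]; cv2.imwrite('pics/side3raw.png',im)
cv2.imwrite('pics/c3.png',cv2.resize(im[150:290,170:310],(600,600)))
print(pt(PR,-.15-.03)); go([*pt(PR,-.15-.03),.11],PR[2])
"
```

```text
clock: 6.12
eef_pos: [0.5239, 0.2013, 0.1135]
ee_rot: [0.599, 0.379, 0.597, -0.376]
ft_force: [0.3, 0.4, -1.0]
gripper_width: 0.683
clock: 6.28
eef_pos: [0.5221, 0.2007, 0.1098]
ee_rot: [0.598, 0.377, 0.598, -0.378]
ft_force: [0.3, 0.3, -0.8]
gripper_width: 0.681
[ 0.40671712 -0.20935852]
t 6.33 tcp [0.5217 0.2006 0.109 ] F [ 0.  -0.1 -1.5] w 0.679
tool x [-0.002 -0.001 -1.   ] z yaw -64.51
shift [-0.0005 -0.2802  0.3206]
turn 0.1199
```

View pics/c3.png

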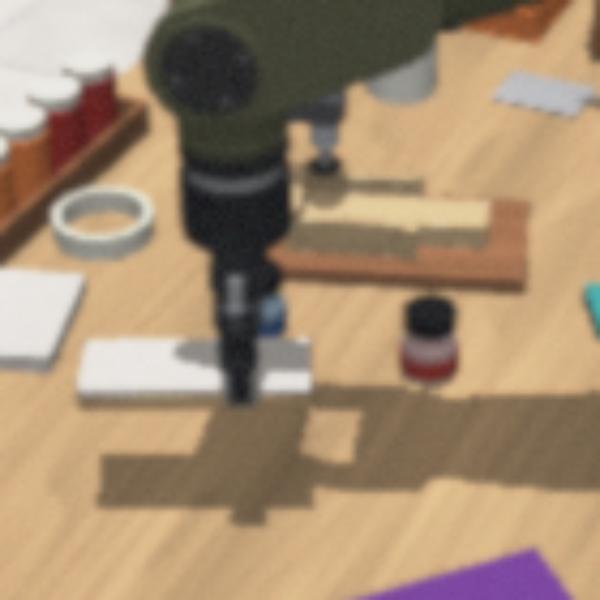

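The panel is held level and clear of the table, with its left end at (80,370) and right end at (310,370) in the crop. Carrying it over to the loading end, above the jars.

```bash
python3 -m jog '[[0.3,-0.01,-0.015,0.017,0],[0.3,-0.01,-0.033,0.038,0.02],[0.3,-0.01,-0.053,0.06,0.04],[0.3,-0.01,-0.073,0.083,0.06],[0.3,-0.01,-0.093,0.106,0.08],[0.3,-0.01,-0.113,0.129,0.1],[0.3,-0.01,-0.133,0.152,0.12],[0.3,-0.01,-0.153,0.175,0.12]]';  python3 -m jog '[[0.3,0,-0.002,0.022,0],[0.3,0,-0.004,0.044,0],[0.3,0,-0.006,0.066,0],[0.3,0,-0.008,0.084,0],[0.3,0,-0.009,0.099,0],[0.3,0,-0.01,0.109,0],[0.3,0,-0.01,0.109,0]]'; python3 -c "
from mv import *
go([*pt(PR,-.15-.03),.11],PR[2])
"
```

```text
clock: 7.0
eef_pos: [0.4581, -0.024, 0.1186]
ee_rot: [0.573, 0.412, 0.575, -0.413]
ft_force: [0.5, -0.9, -1.2]
gripper_width: 0.684
clock: 7.58
eef_pos: [0.4846, -0.1305, 0.119]
ee_rot: [0.573, 0.413, 0.575, -0.413]
ft_force: [0.5, -0.1, -1.0]
gripper_width: 0.686
t 7.58 tcp [ 0.4846 -0.1305  0.119 ] F [ 0.5 -0.1 -1. ] w 0.686
tool x [-0.002  0.001 -1.   ] z yaw -71.5
shift [ 0.0091 -0.0989  0.0501]
turn -0.002
```

```bash
python3 -m jog '[[0.3,0,-0.015,0,0],[0.3,0,-0.035,0,0],[0.3,0,-0.055,0.005,0],[0.3,0,-0.075,0.015,0],[0.3,0,-0.09,0.03,0],[0.3,0,-0.099,0.042,0],[0.3,0,-0.099,0.05,0],[0.3,0,-0.099,0.05,0]]';  python3 -m jog '[[0.3,0,0,0,0],[0.3,0,0,0,0]]'; python3 -c "
from mv import *
go([*pt(PR,-.15-.03),.11],PR[2])
for c in('top','side'):
    im=get_image(c)[:,:,::-1]; cv2.imwrite(f'pics/{c}4raw.png',im)
    cv2.imwrite(f'pics/{c}4.png',cv2.resize(im[100:280,190:380],(633,600),interpolation=cv2.INTER_CUBIC))
"
```

```text
clock: 8.25
eef_pos: [0.4075, -0.2088, 0.1201]
ee_rot: [0.574, 0.413, 0.574, -0.413]
ft_force: [0.1, 0.5, -1.5]
gripper_width: 0.685
clock: 8.42
eef_pos: [0.4075, -0.2075, 0.12]
ee_rot: [0.574, 0.412, 0.575, -0.412]
ft_force: [1.0, 0.7, -2.0]
gripper_width: 0.683
t 8.42 tcp [ 0.4075 -0.2075  0.12  ] F [ 1.   0.7 -2. ] w 0.683
tool x [-0.001  0.001 -1.   ] z yaw -71.34
shift [ 0.01   -0.0014  0.0015]
turn 0.0008
```

View pics/side4.png

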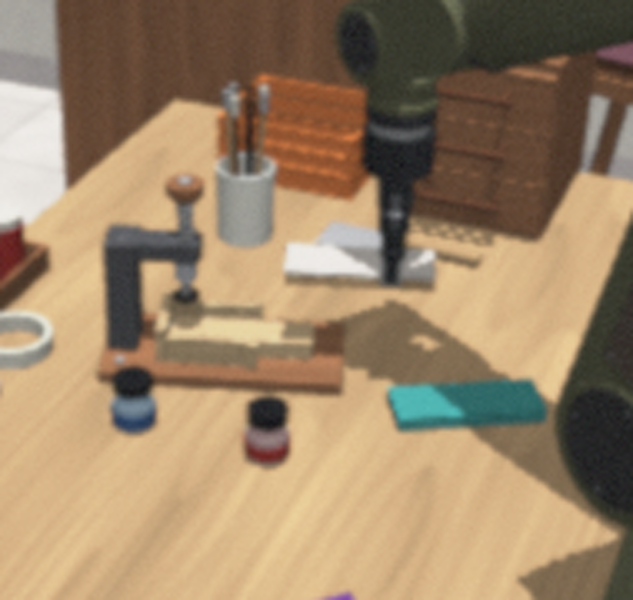

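View pics/top4.png

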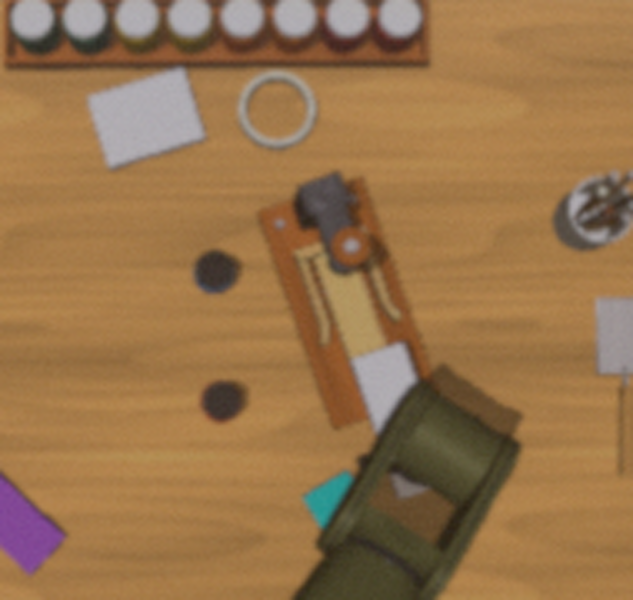

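```bash
python3 - <<'E' | tail -3
from ov import *
from mv import PR,pt
# mean of tcp readings
tcp=np.array([.4075,-.2080]); yaw=np.radians(18.6)
pa=[tcp[0]+.03*np.cos(yaw),tcp[1]+.03*np.sin(yaw),yaw]
o=[(pa,box(-.08,.08,-.03,.03,.137),(0,255,0))]
for c,b in(('top',(270,140,340,240)),('side',(250,145,340,220))):
    overlay(c,f'pics/{c}4raw.png',o+press(PR)[1:2]+press(PR)[4:],b,f'pics/ov4{c}.png',8 if c=='side' else 6)
E
```

```text
[[-0.5, 0.0], [-1.2, -0.1], [-0.4, 0.0], [-1.1, 0.2], [-0.6, -1.5], [0.6, 0.0], [0.9, -0.1], [0.1, -2.1]]
top [0.5509 0.2116 0.4433] deg 25.4
side [0.5494 0.219  0.4467] deg 25.59
```

View pics/ov4top.png

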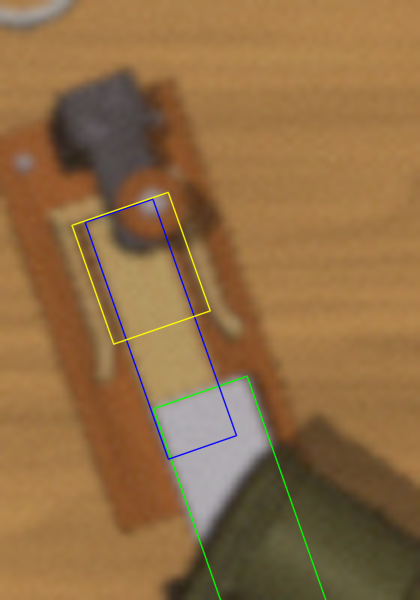

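View pics/ov4side.png

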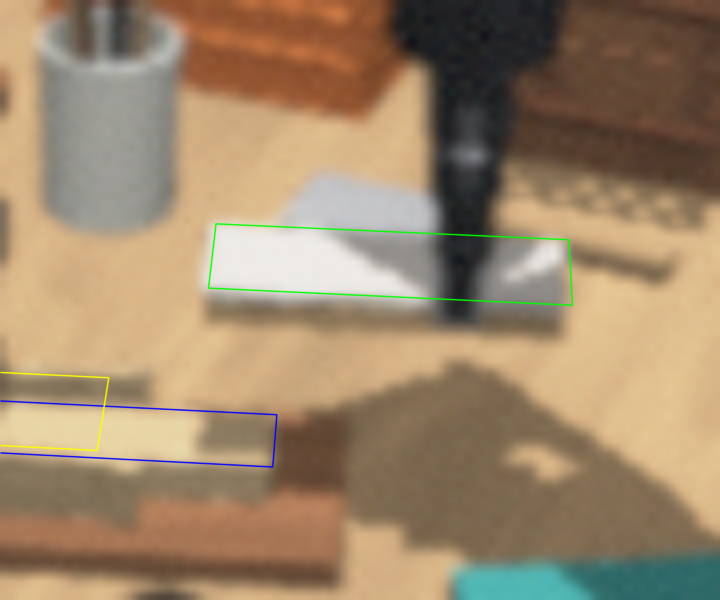

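The overlay agrees with both views to about 2 mm, and the panel is in line with the guides. Lowering to just above bed height at the loading end, then sliding in.

```bash
python3 -m jog '[[0.3,0.01,0,0.001,0],[0.3,0.025,0,0.001,0],[0.3,0.04,0,0.001,0],[0.3,0.055,0,0.001,0],[0.3,0.066,0,0.001,0],[0.3,0.073,0,0.001,0],[0.3,0.074,0,0.001,0],[0.3,0.074,0,0.001,0]]'; python3 -m jog '[[0.3,0,0.01,0,0],[0.3,0,0.02,0,0],[0.3,0,0.03,0,0],[0.3,0,0.04,0,0],[0.3,0,0.05,0,0],[0.3,0,0.06,0,0],[0.3,0,0.06,0,0]]';  python3 -c "
from mv import *
go([*pt(PR,-.05),.04],PR[2])
for c in('top','side'):
    im=get_image(c)[:,:,::-1]; cv2.imwrite(f'pics/{c}5raw.png',im)
a=cv2.imread('pics/top5raw.png')[140:220,255:345]; b=cv2.imread('pics/side5raw.png')[140:220,205:310]
cv2.imwrite('pics/c5.png',np.vstack([cv2.resize(a,(450,300),interpolation=2)[:,:],cv2.resize(b,(450,300),interpolation=2)]))
"
```

```text
clock: 9.18
eef_pos: [0.4074, -0.2091, 0.0459]
ee_rot: [0.574, 0.413, 0.575, -0.413]
ft_force: [-0.0, 0.4, -1.0]
gripper_width: 0.684
clock: 9.77
eef_pos: [0.4666, -0.1898, 0.0468]
ee_rot: [0.575, 0.412, 0.574, -0.412]
ft_force: [0.5, -1.0, -0.7]
gripper_width: 0.684
t 9.77 tcp [ 0.4666 -0.1898  0.0468] F [ 0.5 -1.  -0.7] w 0.684
tool x [ 0.001 -0.    -1.   ] z yaw -71.3
shift [ 0.0069  0.067  -0.0005]
turn 0.0014
```

View pics/c5.png

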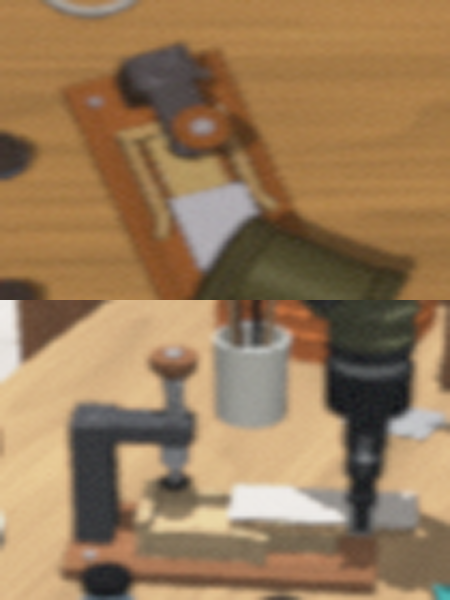

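```bash
python3 -m jog '[[0.3,0.001,0.006,0,0],[0.3,0.002,0.012,0,0],[0.3,0.002,0.018,0,0],[0.3,0.002,0.024,0,0],[0.3,0.002,0.03,0,0],[0.3,0.002,0.036,0,0],[0.3,0.002,0.042,0,0],[0.3,0.002,0.042,0,0]]';  python3 -c "
from mv import *
go([*pt(PR,-.05),.04],PR[2])
for c in('top','side'):
    im=get_image(c)[:,:,::-1]; cv2.imwrite(f'pics/{c}6raw.png',im)
a=cv2.imread('pics/top6raw.png')[140:220,255:345]; b=cv2.imread('pics/side6raw.png')[140:220,205:310]
cv2.imwrite('pics/c6.png',np.vstack([cv2.resize(a,(450,300),interpolation=2)[:,:],cv2.resize(b,(450,300),interpolation=2)]))
"
```

```text
clock: 10.53
eef_pos: [0.5055, -0.1766, 0.0446]
ee_rot: [0.575, 0.413, 0.574, -0.412]
ft_force: [-0.9, -0.4, -0.7]
gripper_width: 0.684
t 10.53 tcp [ 0.5055 -0.1766  0.0446] F [-0.9 -0.4 -0.7] w 0.684
tool x [ 0.001 -0.    -1.   ] z yaw -71.35
shift [ 0.0046  0.0259 -0.0005]
turn 0.0005
```

View pics/c6.png

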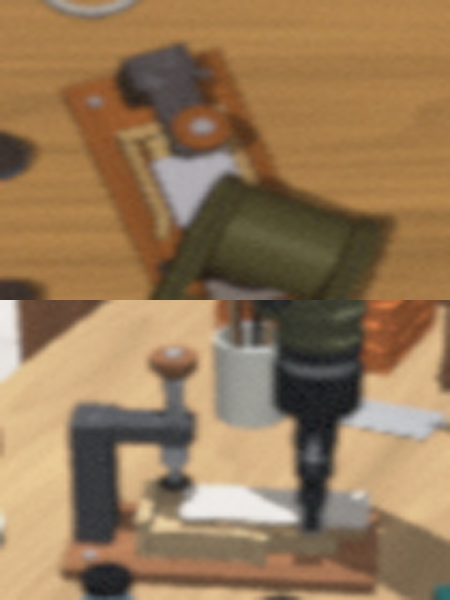

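No contact so far, and the panel lies between the guides under the foot. Going on slowly and watching the force.

```bash
python3 -m jog '[[0.3,0.001,0.005,0,0],[0.3,0.001,0.01,0,0],[0.3,0.001,0.015,0,0],[0.3,0.001,0.018,0,0],[0.3,0.001,0.018,0,0]]'; python3 -m jog '[[0.3,0,0.002,0,0],[0.3,0,0.004,0,0],[0.3,0,0.004,0,0]]';  python3 -m jog '[[0.3,0,0.001,0,0],[0.3,0,0.002,0,0],[0.3,0,0.002,0,0]]'; python3 -c "
from mv import *
go([*pt(PR,-.05),.04],PR[2])"
```

```text
clock: 11.05
eef_pos: [0.5221, -0.171, 0.0435]
ee_rot: [0.575, 0.413, 0.574, -0.412]
ft_force: [0.4, 0.3, -1.4]
gripper_width: 0.687
clock: 11.3
eef_pos: [0.5254, -0.1697, 0.0434]
ee_rot: [0.574, 0.413, 0.574, -0.413]
ft_force: [0.0, -0.3, -1.2]
gripper_width: 0.68
clock: 11.55
eef_pos: [0.5271, -0.1691, 0.0434]
ee_rot: [0.574, 0.413, 0.574, -0.413]
ft_force: [-0.1, 0.1, -1.0]
gripper_width: 0.684
t 11.55 tcp [ 0.5271 -0.1691  0.0434] F [-0.1  0.1 -1. ] w 0.684
tool x [ 0. -0. -1.] z yaw -71.39
shift [ 0.0034  0.003  -0.0003]
turn -0.0001
```

```bash
python3 -m jog '[[0.3,0,0.001,0,0],[0.3,0,0.002,0,0],[0.3,0,0.002,0,0]]';  python3 -m jog '[[0.3,0,0.001,0,0],[0.3,0,0.0015,0,0],[0.3,0,0.0015,0,0]]'|sed -n 2,4p;python3 -m jog '[[0.3,0,0.001,0,0],[0.3,0,0.001,0,0]]'|sed -n 2,4p
```

```text
clock: 11.8
eef_pos: [0.5286, -0.1686, 0.0432]
ee_rot: [0.574, 0.412, 0.575, -0.413]
ft_force: [-1.3, -1.0, -1.1]
gripper_width: 0.686
eef_pos: [0.5287, -0.1686, 0.0428]
ee_rot: [0.573, 0.411, 0.575, -0.414]
ft_force: [-7.0, -3.8, 0.9]
eef_pos: [0.5287, -0.1687, 0.0425]
ee_rot: [0.573, 0.411, 0.576, -0.414]
ft_force: [-9.8, -5.0, 1.9]
```

The panel met the stop: about 11 N back along the press axis, within 1.5 mm of the predicted place. Easing off, lowering onto the bed and releasing.

```bash
python3 -m jog '[[0.3,0,-0.0015,0,0],[0.3,0.001,-0.0015,0,0],[0.3,0.001,-0.0015,0,0]]'|sed -n 2,4p;python3 -m jog '[[0.3,0.001,0,0,0],[0.3,0.001,0,0,0]]'|sed -n 2,4p
```

```text
eef_pos: [0.5286, -0.1686, 0.042]
ee_rot: [0.574, 0.412, 0.575, -0.413]
ft_force: [-6.3, -3.2, 1.2]
eef_pos: [0.5287, -0.1687, 0.0415]
ee_rot: [0.574, 0.412, 0.575, -0.413]
ft_force: [-7.6, -2.8, 4.4]
```

```bash
python3 -m jog '[[0.75,0,0,0,0],[0.82,0,0,0,0],[0.88,0,0,0,0],[0.88,0,0,0,0],[0.88,0,0,0,0],[0.88,0,0,0,0]]';python3 -m jog '[[0.88,-0.01,0,0,0],[0.88,-0.025,0,0,0],[0.88,-0.045,0,0,0],[0.88,-0.065,0,0,0],[0.88,-0.085,0,0,0],[0.88,-0.11,-0.02,0,0],[0.88,-0.14,-0.05,0,0],[0.88,-0.17,-0.08,0,0]]'; python3 -m jog '[[0,-0.03,-0.03,0,0],[0,-0.05,-0.05,0,0],[0,-0.05,-0.07,0,0],[0,-0.05,-0.07,0,0]]'; python3 -c "
from mv import *
go([*pt(PR,.042),.26],PR[2])
for c in('top','side'):
    im=get_image(c)[:,:,::-1]; cv2.imwrite(f'pics/{c}7raw.png',im)
a=cv2.imread('pics/top7raw.png')[140:220,255:345]; b=cv2.imread('pics/side7raw.png')[140:220,205:310]
cv2.imwrite('pics/c7.png',np.vstack([cv2.resize(a,(450,300),interpolation=2)[:,:],cv2.resize(b,(450,300),interpolation=2)]))
"
```

```text
clock: 13.13
eef_pos: [0.5301, -0.1681, 0.0414]
ee_rot: [0.574, 0.413, 0.574, -0.412]
ft_force: [-0.3, 0.2, -0.1]
gripper_width: 0.875
clock: 13.8
eef_pos: [0.4542, -0.1931, 0.2118]
ee_rot: [0.574, 0.412, 0.575, -0.412]
ft_force: [-0.1, -1.6, 0.4]
gripper_width: 0.876
clock: 14.13
eef_pos: [0.3875, -0.217, 0.2635]
ee_rot: [0.576, 0.413, 0.572, -0.414]
ft_force: [-0.3, 0.1, -0.4]
gripper_width: 0.319
t 14.13 tcp [ 0.3875 -0.217   0.2635] F [-0.3  0.1 -0.4] w 0.319
tool x [ 0.004 -0.004 -1.   ] z yaw -71.54
shift [ 0.0041  0.2426 -0.0018]
turn -0.0027
```

View pics/c7.png

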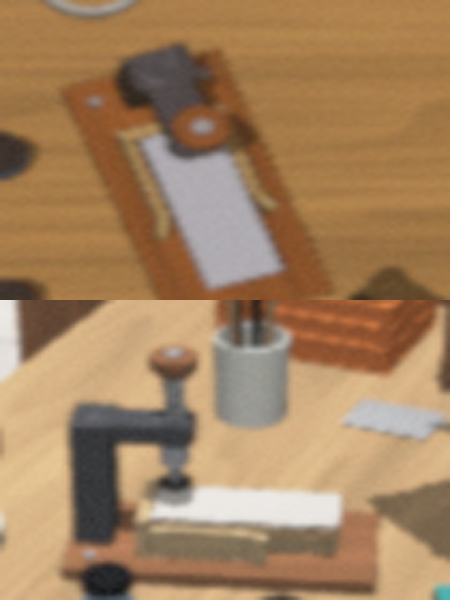

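```bash
python3 - <<'E' | tail -1
from ov import *
from mv import PR,pt
pa=[*pt(PR,-.02),PR[2]]
o=[(pa,box(-.08,.08,-.03,.03,.058),(0,255,0))]
for c,b in(('top',(262,150,322,210)),('side',(220,165,300,215))):
    overlay(c,f'pics/{c}7raw.png',o,b,f'pics/ov7{c}.png',7)
a=cv2.imread('pics/ov7top.png');b=cv2.imread('pics/ov7side.png')
h=np.zeros((a.shape[0]+b.shape[0],max(a.shape[1],b.shape[1]),3),np.uint8);h[:a.shape[0],:a.shape[1]]=a;h[a.shape[0]:,:b.shape[1]]=b
cv2.imwrite('pics/ov7.png',h[:,:]); print(h.shape)
E
```

```text
(770, 560, 3)
```

View pics/ov7.png

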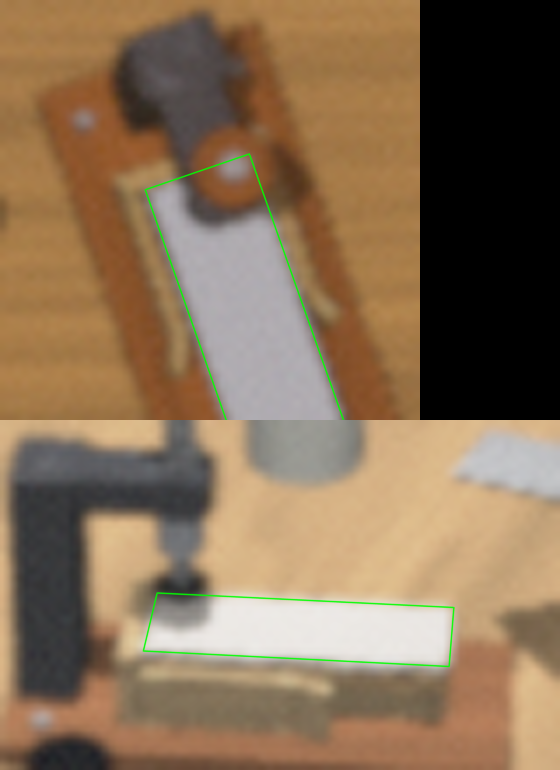

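The seated outline fits in both views, with the panel's far end against the stop. To make sure of it I'll nudge the near end with shut fingers.

```bash
python3 -m jog '[[0,0.02,0.01,0,0],[0,0.05,0.02,0,0],[0,0.085,0.03,0,0],[0,0.12,0.04,0,0],[0,0.15,0.05,0,0],[0,0.175,0.055,0,0],[0,0.175,0.055,0,0],[0,0.175,0.055,0,0]]'; python3 -c "
from mv import *
go([*pt(PR,-.112),.049],PR[2])"
```

```text
clock: 14.9
eef_pos: [0.44, -0.1967, 0.0831]
ee_rot: [0.573, 0.412, 0.577, -0.412]
ft_force: [0.9, 0.4, 1.1]
gripper_width: -0.002
t 14.9 tcp [ 0.44   -0.1967  0.0831] F [0.9 0.4 1.1] w -0.002
tool x [-0.005  0.003 -1.   ] z yaw -71.3
shift [0.034  0.0326 0.0016]
turn 0.0014
```

```bash
python3 -m jog '[[0,0.015,0,0.0015,0],[0,0.028,0,0.0015,0],[0,0.033,0,0.0015,0],[0,0.033,0,0.0015,0]]'; python3 -m jog '[[0,0,0.008,0,0],[0,0,0.015,0,0],[0,0,0.021,0,0],[0,0,0.025,0,0],[0,0,0.025,0,0]]'; python3 -c "
from mv import *
go([*pt(PR,-.112),.049],PR[2])"
```

```text
clock: 15.23
eef_pos: [0.4415, -0.1996, 0.0527]
ee_rot: [0.574, 0.413, 0.574, -0.413]
ft_force: [0.4, 1.2, 0.1]
gripper_width: 0.001
clock: 15.65
eef_pos: [0.4664, -0.1915, 0.053]
ee_rot: [0.575, 0.412, 0.574, -0.412]
ft_force: [-0.1, 0.7, 0.2]
gripper_width: 0.004
t 15.65 tcp [ 0.4664 -0.1915  0.053 ] F [-0.1  0.7  0.2] w 0.004
tool x [ 0.001 -0.001 -1.   ] z yaw -71.34
shift [ 0.0041  0.0057 -0.0022]
turn 0.0008
```

```bash
python3 -m jog '[[0,0.003,0.001,-0.001,0],[0,0.003,0.003,-0.002,0],[0,0.003,0.004,-0.002,0],[0,0.003,0.004,-0.002,0]]'|sed -n 2,4p; python3 -m jog '[[0,0,0.001,0,0],[0,0,0.002,0,0],[0,0,0.002,0,0]]'|sed -n 2,4p;  python3 -m jog '[[0,0,0.001,0,0],[0,0,0.0015,0,0],[0,0,0.0015,0,0]]'|sed -n 2,4p
```

```text
eef_pos: [0.4681, -0.1883, 0.0491]
ee_rot: [0.574, 0.413, 0.574, -0.413]
ft_force: [-0.0, -0.5, 0.6]
eef_pos: [0.4702, -0.1878, 0.0493]
ee_rot: [0.574, 0.413, 0.574, -0.413]
ft_force: [0.9, -0.3, -0.4]
eef_pos: [0.4716, -0.1874, 0.0493]
ee_rot: [0.574, 0.413, 0.574, -0.413]
ft_force: [0.1, 0.2, -0.3]
```

```bash
for i in 1; do python3 -m jog '[[0,0,0.001,0,0],[0,0,0.002,0,0],[0,0,0.002,0,0]]'|sed -n 2,4p; done; python3 -m jog '[[0,0,0.001,0,0],[0,0,0.002,0,0],[0,0,0.002,0,0]]'|sed -n 2,4p;  python3 -c "
from mv import *
go([*pt(PR,-.112),.049],PR[2])
im=get_image('side')[:,:,::-1]
cv2.imwrite('pics/c8.png',cv2.resize(im[150:220,225:325],(700,490),interpolation=2))
"
```

```text
eef_pos: [0.4731, -0.1868, 0.0492]
ee_rot: [0.574, 0.412, 0.575, -0.413]
ft_force: [-2.1, -0.2, 1.4]
eef_pos: [0.4733, -0.1867, 0.0492]
ee_rot: [0.573, 0.411, 0.576, -0.414]
ft_force: [-10.2, -3.5, 5.9]
t 16.98 tcp [ 0.4733 -0.1867  0.0492] F [-10.2  -3.5   5.9] w 0.005
tool x [-0.006 -0.001 -1.   ] z yaw -71.33
shift [ 0.0002 -0.0023  0.0002]
turn 0.0009
```

View pics/c8.png

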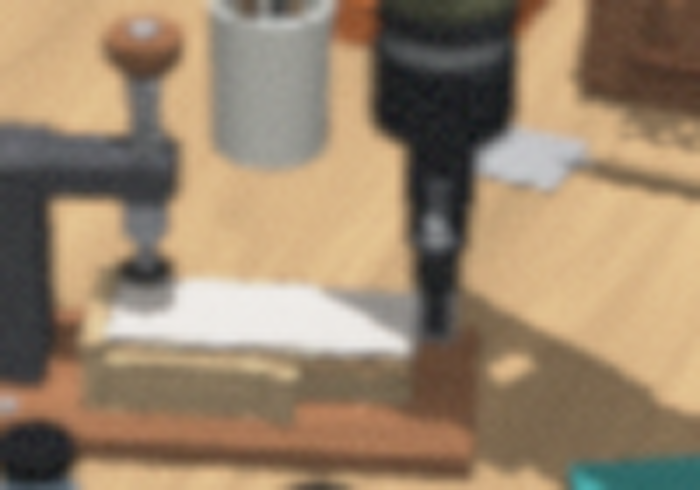

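The panel is firm: 10.8 N with no movement at the near end, so it is hard against the stop. Backing off and moving up to the knob.

```bash
python3 -m jog '[[0,0,-0.005,0,0],[0,0,-0.02,0,0],[0,-0.03,-0.03,0,0],[0,-0.065,-0.03,0,0],[0,-0.1,-0.03,0,0],[0,-0.135,-0.03,0,0],[0,-0.17,-0.03,0,0],[0,-0.205,-0.03,0,0]]'; python3 -m jog '[[0,-0.01,0,0,0],[0,-0.01,0.02,0,0],[0,-0.01,0.05,0,0],[0,-0.01,0.08,0,0],[0,-0.01,0.11,0,0],[0,-0.01,0.135,0,0],[0,-0.01,0.15,0,0],[0,-0.01,0.15,0,0]]';python3 -m jog '[[0,0,0,0,0],[0,0,0,0,0]]'; python3 -c "
from mv import *
go([*pt(PR,.042),.23],PR[2])
im=get_image('side')[:,:,::-1]
cv2.imwrite('pics/c9.png',cv2.resize(im[120:220,205:305],(600,600),interpolation=2))
"
```

```text
clock: 17.7
eef_pos: [0.4468, -0.1953, 0.256]
ee_rot: [0.575, 0.413, 0.574, -0.412]
ft_force: [0.6, -0.8, -0.4]
gripper_width: -0.002
clock: 18.37
eef_pos: [0.5909, -0.1464, 0.2628]
ee_rot: [0.574, 0.412, 0.575, -0.412]
ft_force: [-0.6, -0.2, 0.4]
gripper_width: 0.001
clock: 18.53
eef_pos: [0.5884, -0.1478, 0.2635]
ee_rot: [0.574, 0.412, 0.575, -0.413]
ft_force: [0.1, 1.0, -0.1]
gripper_width: 0.003
t 18.53 tcp [ 0.5884 -0.1478  0.2635] F [ 0.1  1.  -0.1] w 0.003
tool x [-0.001  0.    -1.   ] z yaw -71.39
shift [0.0335 0.0302 0.0004]
turn -0.0002
```

View pics/c9.png

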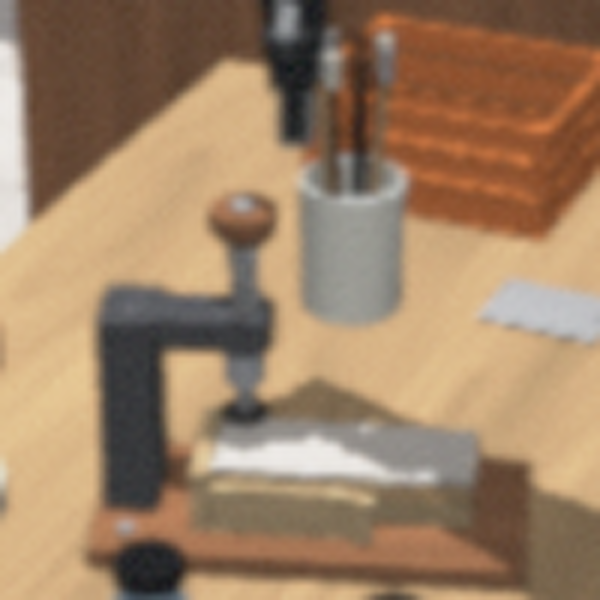

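```bash
python3 -m jog '[[0,0,0.01,0,0],[0,0,0.02,0,0],[0,0,0.03,0,0],[0,0.01,0.03,0,0],[0,0.02,0.03,0,0],[0,0.03,0.03,0,0],[0,0.034,0.03,0,0],[0,0.034,0.03,0,0]]'; python3 -m jog '[[0,0,0,0,0]]'; python3 -c "
from mv import *
go([*pt(PR,.042),.221],PR[2])
im=get_image('side')[:,:,::-1]
cv2.imwrite('pics/c10.png',cv2.resize(im[120:220,205:305],(600,600),interpolation=2))
"
```

```text
clock: 19.25
eef_pos: [0.6161, -0.1379, 0.2273]
ee_rot: [0.573, 0.412, 0.576, -0.413]
ft_force: [0.3, 1.0, -0.4]
gripper_width: 0.0
clock: 19.33
eef_pos: [0.617, -0.1382, 0.2294]
ee_rot: [0.574, 0.412, 0.575, -0.413]
ft_force: [-0.1, 0.4, 0.2]
gripper_width: 0.0
t 19.33 tcp [ 0.617  -0.1382  0.2294] F [-0.1  0.4  0.2] w 0.0
tool x [-0.001  0.    -1.   ] z yaw -71.4
shift [0.0084 0.     0.0003]
turn -0.0003
```

View pics/c10.png

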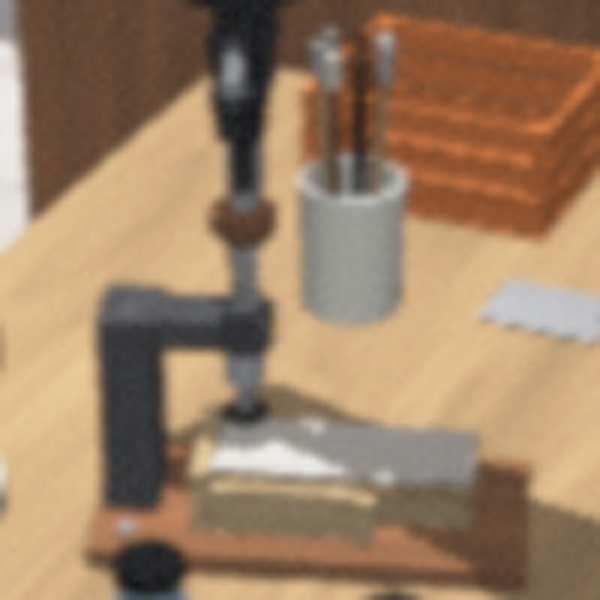

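The shut fingers stand centred just above the knob, tips at (243,200). Pressing down now, reading the force at each stage.

```bash
python3 -m jog '[[0,0.003,0,0,0],[0,0.006,0,0,0],[0,0.006,0,0,0]]'|sed -n 1,4p; python3 -m jog '[[0,0.002,0,0,0],[0,0.004,0,0,0],[0,0.004,0,0,0],[0,0.004,0,0,0]]'|sed -n 1,4p; python3 -m jog '[[0,0.002,0,0,0],[0,0.004,0,0,0],[0,0.004,0,0,0],[0,0.004,0,0,0]]'|sed -n 1,4p
```

```text
clock: 19.63
eef_pos: [0.6172, -0.1382, 0.2239]
ee_rot: [0.574, 0.413, 0.574, -0.413]
ft_force: [0.6, 0.1, 0.6]
clock: 19.97
eef_pos: [0.6176, -0.1383, 0.2209]
ee_rot: [0.574, 0.413, 0.574, -0.413]
ft_force: [-1.0, 0.0, 3.7]
clock: 20.3
eef_pos: [0.6176, -0.1383, 0.2163]
ee_rot: [0.574, 0.413, 0.574, -0.413]
ft_force: [-0.9, -0.4, 3.6]
```

```bash
python3 -m jog '[[0,0.003,0,0,0],[0,0.005,0,0,0],[0,0.005,0,0,0],[0,0.005,0,0,0]]'|sed -n 1,4p; python3 -m jog '[[0,0.002,0,0,0],[0,0.003,0,0,0],[0,0.003,0,0,0],[0,0.003,0,0,0]]'|sed -n 1,4p
```

```text
clock: 20.63
eef_pos: [0.6176, -0.1383, 0.2113]
ee_rot: [0.574, 0.413, 0.574, -0.413]
ft_force: [-1.3, -0.7, 5.0]
clock: 20.97
eef_pos: [0.6176, -0.1382, 0.2085]
ee_rot: [0.574, 0.413, 0.574, -0.413]
ft_force: [-0.9, 0.5, 4.5]
```

```bash
python3 -m jog '[[0,0.003,0,0,0],[0,0.006,0,0,0],[0,0.006,0,0,0],[0,0.006,0,0,0]]'|sed -n 1,4p; python3 -m jog '[[0,0.002,0,0,0],[0,0.004,0,0,0],[0,0.004,0,0,0],[0,0.004,0,0,0]]'|sed -n 1,4p; python3 -m jog '[[0,0.002,0,0,0],[0,0.003,0,0,0],[0,0.003,0,0,0],[0,0.003,0,0,0]]'|sed -n 1,4p
```

```text
clock: 21.3
eef_pos: [0.6176, -0.1383, 0.2026]
ee_rot: [0.574, 0.413, 0.574, -0.413]
ft_force: [-1.2, 0.3, 5.5]
clock: 21.63
eef_pos: [0.6177, -0.1383, 0.1995]
ee_rot: [0.575, 0.413, 0.574, -0.413]
ft_force: [-3.4, 0.9, 8.2]
clock: 21.97
eef_pos: [0.6177, -0.1383, 0.1972]
ee_rot: [0.575, 0.413, 0.574, -0.413]
ft_force: [-4.0, 0.9, 10.1]
```

```bash
python3 -m jog '[[0,0.003,0,0,0],[0,0.005,0,0,0],[0,0.005,0,0,0],[0,0.005,0,0,0]]'|sed -n 1,4p; python3 -m jog '[[0,0.001,0,0,0],[0,0.002,0,0,0],[0,0.002,0,0,0],[0,0.002,0,0,0]]'|sed -n 1,4p
```

```text
clock: 22.3
eef_pos: [0.6177, -0.1383, 0.1932]
ee_rot: [0.575, 0.413, 0.574, -0.412]
ft_force: [-6.5, 1.6, 14.2]
clock: 22.63
eef_pos: [0.6177, -0.1383, 0.1917]
ee_rot: [0.575, 0.413, 0.574, -0.412]
ft_force: [-6.9, 1.7, 15.4]
```

```bash
python3 -m jog '[[0,0.0005,0,0,0],[0,0.0005,0,0,0],[0,0.0005,0,0,0],[0,0.0005,0,0,0],[0,0.0005,0,0,0],[0,0.0005,0,0,0]]'; python3 -m jog '[[0,0,0,0,0],[0,0,0,0,0],[0,0,0,0,0]]'|sed -n 2,4p
python3 - <<'E' | tail -1
from ov import *
from mv import PR,pt
pa=[*pt(PR,-.02),PR[2]]
for c in('top','side'): cv2.imwrite(f'pics/{c}11raw.png',get_image(c)[:,:,::-1])
o=[(pa,box(-.08,.08,-.03,.03,.058),(0,255,0))]
overlay('side','pics/side11raw.png',o,(210,130,310,215),'pics/ov11.png',7)
cv2.imwrite('pics/top11.png',cv2.resize(cv2.imread('pics/top11raw.png'),(800,600)))
E
```

```text
clock: 23.13
eef_pos: [0.6177, -0.1383, 0.1914]
ee_rot: [0.575, 0.413, 0.574, -0.412]
ft_force: [-7.2, 2.2, 16.8]
gripper_width: 0.0
eef_pos: [0.6177, -0.1383, 0.1913]
ee_rot: [0.575, 0.413, 0.574, -0.412]
ft_force: [-7.4, 2.0, 15.9]
side [0.5494 0.219  0.4467] deg 25.59
```

View pics/ov11.png

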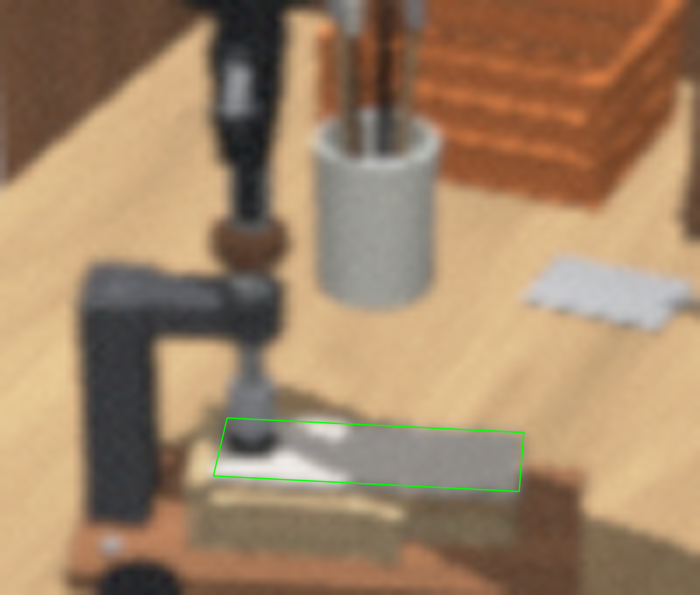

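View pics/top11.png

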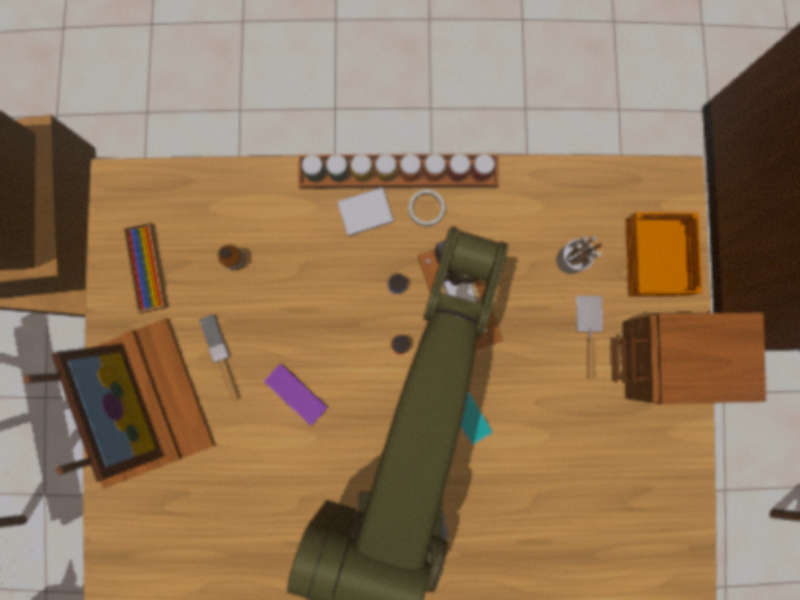

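The side view shows the foot bearing on the panel at (250,440), with the panel still on its seated outline. The top view shows the bystanders in their places. The measured drop is 29.7 mm at about 16 N, so I'm handing in.

```bash
python3 -c "
from bench import *
s=sense(); print(s['clock'],s['eef_pos'],s['ft_force']); print(close_job())"
```

```text
23.4833 [ 0.61773438 -0.13830714  0.19135481] [-6.9167678   1.34311052 15.67802658]
the job is handed in; nothing more can be done
None
```

I slid the long white panel in from the loading end under the raised plunger and seated it against the back stop. I then pushed the knob down and handed the job in at 23.5 s, still holding it there.

- **Panel seated:** It stopped hard at about 11 N during the slide. A nudge on its near end with shut fingers met about 11 N with no movement. It lay on the expected seated outline in both cameras before pressing, and in the side view while held.
- **Foot depth:** The finger tips ended at 0.1914 m and met the knob at about 0.221 m, so the plunger is about 29.6 mm down. That puts the foot about 9.6 mm into its sleeve. The vertical force was about 15.7 N, close to the 15 N expected.
- **Other things on the table:** In the last top view they are all where they were at the start.
- **Off from ideal:** The fingers also push sideways on the knob with about 7 N. This was steady at the last readings, with no sign of slipping. In the last top view the arm hid most of the press, so only the side view confirmed the final panel position.

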